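Vent the vacuum chamber, unclamp it and unload the driver boards

TASK

The driver boards in the bench vacuum chamber are done: flip up the yellow guard on the vent and unscrew the red vent cap fully to let the air in, and only then squeeze the red release button in the clamp lever's grip and swing the lever all the way down towards the robot. Open the clear lid until it stands upright, set every board that is in the chamber flat in the blue tray, side by side, and shut the lid again; leave the guard up, the vent open and the lever down, and do not disturb the solder spool, the meter or the bottle.

Things in the scene. Friction and masses are not known exactly. Their poses are not given: they have to be found in the camera images.
- chamber: Fixed aluminium vacuum chamber, open trough 155 x 275 x 78 mm (x, y, z), walls and floor 12 mm. Origin: centre of its underside, on the bench. Its x axis points away from the robot to the lid hinge, y to the left, z up. A grey vent block (120 x 105 mm, 40 mm high) is centred 190 mm left of the origin; the clamp lever stands at the right (-y) side.
- guard (a joint): Flip-top guard over the vent cap: yellow plate 98 x 60 mm, about 88 mm above the bench, hinged at its far edge about the chamber's y axis. 0 = shut over the cap, 2.3 rad = fully flipped back (its stop). 60 g, almost no friction: it falls shut if let go before upright (1.6) and open beyond.
- guard_hinge (a point): Point on the guard's hinge axis (midway along it).
- guard_tab (a point): Grip point in the black finger tab that sticks straight out from the guard's front edge (towards the robot when shut): tab 14 mm wide (along the hinge axis), 12 mm thick, reaching 38 mm beyond the yellow plate's edge; the point is 14 mm from the tab's free end, 122 mm from the hinge. Pinch it across its 14 mm width.
- vent_cap (a joint): Red ribbed vent cap, 40 mm in diameter, 30 mm high, upright on a brass neck, captive. 0 = screwed shut, grows anticlockwise seen from above (unscrewing), stop at 4.4 rad = fully unscrewed. It rises 2 mm per rad. Friction about 0.1 N m.
- vent_cap_top (a point): Centre of the vent cap's top face (about 76 mm above the bench when shut; the vent block's top is at 40 mm). The chamber wall with the lid (top at 94 mm) is 57 mm to the right of the cap's axis; the guard's hinge posts 46 mm behind it.
- lever (a joint): Clamp lever, swings in a vertical plane along chamber x. 0 = upright (leaning 0.1 rad towards the robot), clamping the lid by a claw over the lid's lug; 1.25 rad = all the way down towards the robot (its stop, 13 degrees above level), lid free. Stays where it is left (friction 0.35 N m). A pawl locks it at 0 unless the release button is pressed in at least 7 mm until the lever has passed 0.85 rad.
- lever_pivot (a point): Point on the lever's pivot axis, in the mid-plane of the lever, 48 mm above the bench; the axis is parallel to the chamber's y axis.
- lever_grip (a point): Middle of the black grip, 140 mm from the pivot: grip 24 mm wide along the pivot axis, 22 mm thick, 78 mm long along the lever (ends 36 mm beyond this point). The chamber wall is 47 mm to the left of it (the claw, near the pivot, in between).
- lever_button (a joint): Red release button in the right-hand (chamber -y) side of the grip: 0 = out, 0.008 m = pressed in. Spring: about 3 N to start, 8 N fully in. Squeeze the grip from both sides along the pivot axis to press it.
- button_face (a point): Centre of the button's outer face, 16 mm x 34 mm; it stands 9 mm proud of the grip when out (1 mm when pressed), level with the middle of the grip.
- lid (a joint): Clear acrylic lid 155 x 275 x 15 mm, 0.5 kg, hinged along its far edge about the chamber's y axis. 0 = shut, 1.75 rad = fully open (stop). Stiff hinge (0.6 N m): it stays at any angle. Its top is 94 mm above the bench when shut.
- lid_hinge (a point): Point on the lid's hinge axis (midway along it).
- lid_tab (a point): Grip point in the black tab at the middle of the lid's front edge, sticking straight out from it (towards the robot when shut): tab 14 mm wide (along the hinge axis), 12 mm thick, reaching 48 mm beyond the lid's edge; the point is 30 mm from the lid's edge, 185 mm from the hinge. Pinch it across its 14 mm width.
- tray: Fixed blue open tray 142 x 272 mm outside, 25 mm high, walls and floor 4 mm: room for three boards side by side along its y axis, each with its length along the tray's x axis. Origin: centre of its underside.
- spool: Solder spool standing on its flange, 62 mm in diameter, 50 mm high; bystander. Origin: centre of its underside.
- meter: Yellow handheld multimeter lying on the bench, 150 x 78 x 40 mm (x, y, z); bystander. Origin: centre of its underside.
- flask: White plastic bottle with blue cap, 56 mm in diameter, 140 mm high; bystander. Origin: centre of its underside.
- board0: Driver board in a black carrier, 100 x 72 x 14 mm; green terminals along both long edges (to 23 mm high), a black relay at each end (30 mm); lift it by the finned heatsink in its middle: 60 mm along x, 22 mm wide along y, top 62 mm above the underside. 0.25 kg. Starts flat on the chamber floor, x along the chamber x. Origin: centre of its underside. May be absent.
- board1: Driver board in a black carrier, 100 x 72 x 14 mm; green terminals along both long edges (to 23 mm high), a black relay at each end (30 mm); lift it by the finned heatsink in its middle: 60 mm along x, 22 mm wide along y, top 62 mm above the underside. 0.25 kg. Starts flat on the chamber floor, x along the chamber x. Origin: centre of its underside. May be absent.
- board2: Driver board in a black carrier, 100 x 72 x 14 mm; green terminals along both long edges (to 23 mm high), a black relay at each end (30 mm); lift it by the finned heatsink in its middle: 60 mm along x, 22 mm wide along y, top 62 mm above the underside. 0.25 kg. Starts flat on the chamber floor, x along the chamber x. Origin: centre of its underside. May be absent.

How it is judged:
By the outcome, as a careful person would: the job done as asked, in the order asked, and still so for the second after the job is handed in, with the robot touching nothing.
Of board0, board1, board2 only 2 to 3 are there at a start; the rules pass over those that are not, and their reading is None.
At some moment in a run one of board0, board1, board2 may be knocked a few centimetres aside while the robot is not near it.
It also fails if it takes over 192 s, if anything falls off the work surface, if the arm or the gripper's body presses on something with over 40 N, if the wrist force passes 120 N, or if a joint passes its speed limit or range.

ROBOT

A 6-joint arm with a two-finger parallel gripper is mounted at the origin on the work surface. World frame = base frame: x ahead of the robot, y to its left, z up, the work surface at z = 0. Lengths are in m, angles in rad, forces in N, time in s.
With the tool pointing down it reaches from about 0.4 to 0.825 m from the base axis. Payload 7 kg.
Tool frame: the origin (TCP) lies midway between the tips of the shut fingers; the grasp point (between the pads) lies 19 mm behind it (ctrl.tcp_to_grasp is the z of the grasp point in the tool frame, in m); z points along the fingers, y is the line along which they close (so a half turn about z gives the same grasp; the last joint's range is limited). The gripper opens to 85 mm and grips with 20 to 120 N. Pads are 22 mm wide; open, the fingers measure 114 mm over their backs; the gripper's body (76 mm by 85 mm) begins 54 mm behind the grasp point. The pads swing forward as they close: fully open they stand 13 mm farther back than shut.
Start: joints at [0.288, 0.359, 0.012, 0, -1.224, -0.288], TCP at [0.675, -0, 0.197] pointing down, gripper open.
Joint ranges: [-3.07, 3.07], [-1.43, 2.12], [-1.02, 1.25], [-3.03, 1.67], [-3.05, -0], [-3.03, 3.03]. Speed limits (rad/s): [2.39, 2.39, 3.01, 3.14, 3.14, 3.14].

INTERFACE

Orientations are given as a unit quaternion [x, y, z, w].
In Python, from bench import ctrl, hand, solver, observe, vision, ticket gives the robot as it stands. Calls block until the motion is done:
- ctrl.movep(position, orientation): joint-space move of the TCP to a pose.
- ctrl.servo_line(position, ori=None, v=0.15, max_force=None): straight line of the TCP; ori=None keeps the orientation; v is the mean speed in m/s. With max_force (N) it stops when the force on the tool has changed by that much, and returns True; else False.
- ctrl.move_joints(angles): joint-space move.
- hand.release() and hand.close_gripper(): open the fingers fully, or close them until they stop; the grip force is fixed at half the most.
- ctrl.sleep(seconds).
- solver.inverse_kinematics(position, orientation): joint angles nearest the present ones, or None.
- observe(): the state.
- vision.camera(name): name is "scene" or "side" or "wrist"; returns the picture (480x640x3 uint8, red, green, blue); there is no depth.
- vision.camera_params(name): a dict with "intrinsics" (3x3 intrinsics, pixels), "R" (3x3) and "t" (3): a world point X has camera coordinates R X + t; the wrist camera has in their place "tool_from_camera" (4x4, takes a point from camera to tool coordinates, whose origin is the TCP and whose axes are the flange's). Camera axes: x right, y down, z forward; pixel columns grow to the right and rows downward; lengths in m; the calibration is good to about 2 mm. A picture is of the moment at which its call begins: read the wrist's pose just before it. camera_params takes no time and is no camera call.
A pose or a line that the arm cannot do raises ctrl.Unreachable and nothing moves.
- ticket.sign_off(): hands the job in; it is judged then, once.
The state is a dict: "clock": time; "joints": joint angles; "qvel": joint speeds; "tau": joint torques, N m; "tcp_pos": TCP position; "orientation": TCP orientation; "force": force on the tool from outside, world axes, zero at the start; "wrist_torque": the same for the moment, N m; "opening": finger opening in m; "finger_force": force on a finger pad.
Only numpy, scipy, OpenCV 4.12 (cv2) and the standard library are available. Lean on these libraries where they do the work, as an engineer would, in place of code of your own. Each camera call takes 0.05 s, during which the arm holds its last target. There are 200 camera calls.

## Working session

There is one attempt and no reset: what is moved stays moved. The work goes in short steps, each a Python script; the robot and the scene stay as the last script left them, time stands still between calls to the robot, and variables do not carry over. Pictures are saved under pics/ and viewed, at most 14 in all, crops included, and the job is handed in when it is done.

```bash
ls; mkdir -p pics; python3 - <<'E'
from bench import ctrl,vision,observe
import cv2,numpy as np
for n in ("scene","side"):
    cv2.imwrite(f"pics/{n}0.png",vision.camera(n)[:,:,::-1])
    p=vision.camera_params(n);print(n,{k:np.round(v,4).tolist() for k,v in p.items()})
p=vision.camera_params("wrist");print({k:np.round(v,4).tolist() for k,v in p.items()})
print(observe()); print(ctrl.tcp_to_grasp)
E
```

```text
pics
scene {'intrinsics': [[436.2589, 0.0, 321.4573], [0.0, 436.2589, 236.4432], [0.0, 0.0, 1.0]], 'R': [[-0.6107, 0.7917, -0.0173], [0.6341, 0.4759, -0.6095], [-0.4743, -0.3832, -0.7926]], 't': [0.261, -0.3158, 1.2722]}
side {'intrinsics': [[439.7466, 0.0, 318.9453], [0.0, 439.7466, 235.5098], [0.0, 0.0, 1.0]], 'R': [[-0.9716, -0.2353, -0.0241], [-0.1167, 0.5658, -0.8163], [0.2057, -0.7903, -0.5772]], 't': [0.5385, 0.1194, 0.9678]}
{'intrinsics': [[394.7177, 0.0, 315.5197], [0.0, 394.7177, 237.21], [0.0, 0.0, 1.0]], 'tool_from_camera': [[-0.0008, -0.963, -0.2694, 0.0692], [1.0, -0.0007, -0.0004, -0.0003], [0.0002, -0.2694, 0.963, -0.1774], [0.0, 0.0, 0.0, 1.0]]}
{'clock': 0.1, 'joints': array([ 2.88148522e-01,  3.59337399e-01,  1.11826219e-02, -2.93560609e-04,
       -1.22411084e+00, -2.88134305e-01]), 'qvel': array([-0.00113763, -0.002845  ,  0.00204833,  0.0022214 ,  0.00033542,
       -0.0009199 ]), 'tau': array([-2.15360997e-03, -5.84764302e+01,  2.94110012e+01,  6.95456967e+00,
       -3.12475757e-03, -2.11378938e-05]), 'tcp_pos': array([ 6.74532434e-01, -4.30984484e-07,  1.95959787e-01]), 'orientation': array([-7.07076272e-01,  7.07136894e-01,  4.71734209e-04, -5.79841337e-04]), 'force': array([-0.23406296, -0.12973093, -0.91031359]), 'wrist_torque': array([ 0.04675123, -0.04026307,  0.01850218]), 'finger_force': 0.0, 'opening': 0.08539770729377975}
-0.0187
```

View pics/scene0.png

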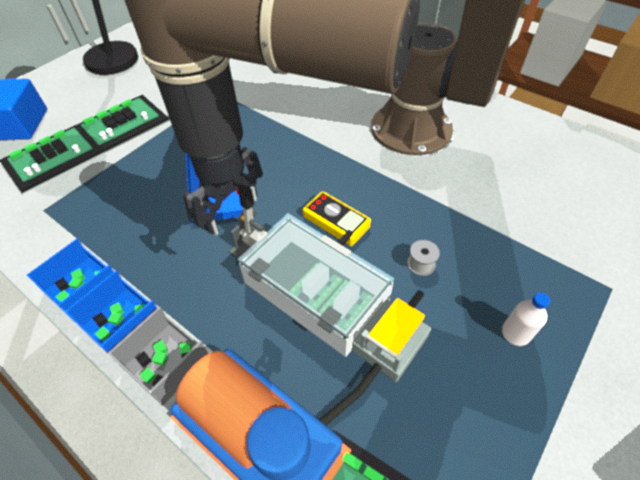

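View pics/side0.png

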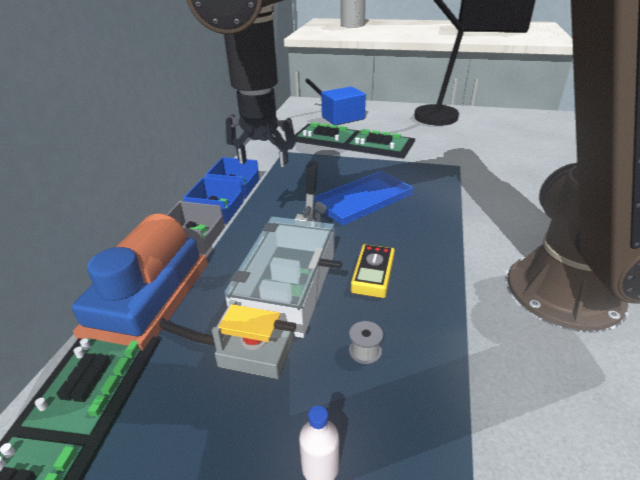

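The scene view shows the chamber around (315,280), the vent block and guard at (395,330), and the tray hidden behind the wrist at (215,190). The side view shows the guard tab at (288,326), lid tab (332,264), lever (311,180) and tray (365,198). I'll crop both for pixel readings.

```bash
python3 - <<'E'
import cv2
a=cv2.imread("pics/scene0.png")[205:385,230:440]; b=cv2.imread("pics/side0.png")[150:380,205:425]
cv2.imwrite("pics/c1.png",cv2.resize(a,None,fx=3.3,fy=3.3,interpolation=cv2.INTER_CUBIC))
cv2.imwrite("pics/c2.png",cv2.resize(b,None,fx=2.6,fy=2.6,interpolation=cv2.INTER_CUBIC))
E
```

```text
(no output)
```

View pics/c1.png

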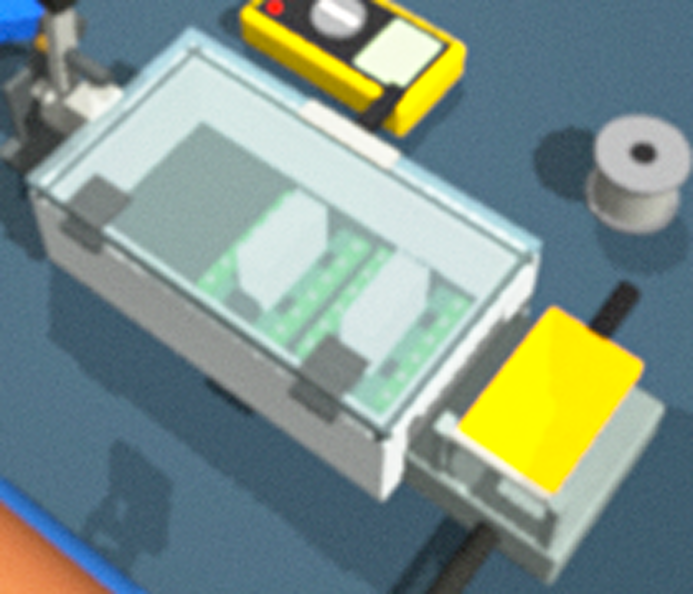

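View pics/c2.png

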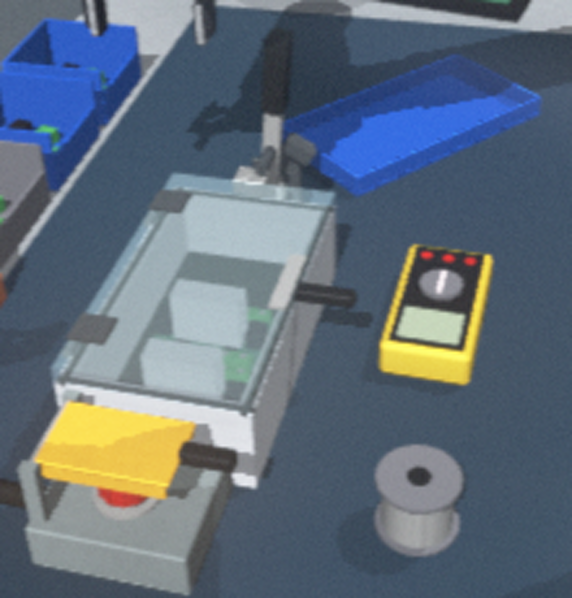

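```bash
cat > h.py <<'E'
import numpy as np,cv2
from scipy.optimize import least_squares
from scipy.spatial.transform import Rotation as Ro
from bench import ctrl,hand,solver,observe,vision
C={n:vision.camera_params(n) for n in("scene","side")}
def proj(n,X):
    p=C[n];c=np.atleast_2d(X)@p["R"].T+p["t"];q=c@p["intrinsics"].T;return q[:,:2]/q[:,2:]
def ray(n,uv,z):
    p=C[n];d=p["R"].T@np.linalg.solve(p["intrinsics"],[uv[0],uv[1],1]);o=-p["R"].T@p["t"];return o+d*(z-o[2])/d[2]
def tri(obs):  # [(cam,uv)..] -> point, rms px
    r=least_squares(lambda X:np.concatenate([(proj(n,X)[0]-uv) for n,uv in obs]),[.7,.1,.1]);return r.x,np.sqrt(np.mean(r.fun**2))
def rect(hx,hy,z): return np.array([[-hx,-hy,z],[-hx,hy,z],[hx,hy,z],[hx,-hy,z]])
def T(p,P): c,s=np.cos(p[2]),np.sin(p[2]);P=np.atleast_2d(P);return np.c_[p[0]+c*P[:,0]-s*P[:,1],p[1]+s*P[:,0]+c*P[:,1],P[:,2]]
def fit(P,obs,p0): # obs {cam:uv Nx2}
    f=lambda p:np.concatenate([(proj(n,T(p,P))-uv).ravel() for n,uv in obs.items()])
    r=least_squares(f,p0,loss="soft_l1");return r.x,np.round(f(r.x).reshape(-1,2),1)
E
python3 - <<'E'
from h import *
A=lambda l:np.array(l)/3.3+[230,205]
B=lambda l:np.array(l)/2.6+[205,150]
np.set_printoptions(precision=4,suppress=True)
ch,r=fit(rect(.0775,.1375,.094),{"scene":A([[193,30],[540,245],[383,432],[32,183]]),"side":B([[335,193],[250,412],[57,378],[172,176]])},[.75,.1,0]);print("chamber",ch,r.tolist())
tr,r=fit(rect(.071,.136,.025),{"side":B([[540,100],[357,192],[285,122],[458,55]])},[.6,-.2,0.5]);print("tray",tr,r.tolist())
def loc(X): c,s=np.cos(ch[2]),np.sin(ch[2]);d=X-np.r_[ch[:2],0];return np.array([c*d[0]+s*d[1],-s*d[0]+c*d[1],d[2]])
for nm,a,b in [("guard nr",(553,308),(197,424)),("guard nl",(643,365),(165,495)),("guard fl",(549,493),(38,480)),("tabend",(629,290),(236,460)),("lidtabend",(393,93),(354,297)),("spool top",(643,150),(420,477))]:
    X,e=tri([("scene",A(a)),("side",B(b))]);print(nm,X,loc(X),e)
print("lever pivot guess@y-184", [loc(ray("side",B(p),z)) for p,z in [((265,160),.05),((278,32),.22),((273,112),.15)]])
for n,P in (("c1",A),("c2",B)):pass
print("meter",ray("side",B((437,312)),.04),"bottle",ray("side",(318,412),.14))
E
```

```text
chamber [ 0.5993  0.1211 -0.008 ] [[0.6, -0.7], [2.4, -0.8], [3.3, 1.3], [-0.5, -0.7], [-0.4, -0.2], [0.1, -3.8], [-2.8, -3.2], [-0.2, -1.1]]
tray [ 0.4903 -0.2913 -0.6983] [[1.4, -0.1], [0.2, -4.1], [-3.1, 1.6], [-0.0, 0.1]]
guard nr [0.5557 0.2836 0.0888] [-0.0449  0.1622  0.0888] 0.11457410001040098
guard nl [0.5568 0.3446 0.0852] [-0.0442  0.2232  0.0852] 1.002712524565963
guard fl [0.6496 0.342  0.0761] [0.0486 0.2213 0.0761] 1.489976687816463
tabend [0.5191 0.3121 0.09  ] [-0.0816  0.1904  0.09  ] 0.3541645169548657
lidtabend [0.4772 0.1148 0.0819] [-0.122  -0.0073  0.0819] 0.5058169641639194
spool top [0.3984 0.2616 0.049 ] [-0.202   0.1389  0.049 ] 0.3386386101930943
lever pivot guess@y-184 [array([ 0.0185, -0.2449,  0.05  ]), array([-0.0145, -0.1941,  0.22  ]), array([-0.013 , -0.1729,  0.15  ])]
meter [0.4132 0.0673 0.04  ] bottle [0.4322 0.4949 0.14  ]
```

Readings for the lid's left end were biased (its lower edge was picked). I'll refine from wrist views closer up, with the arm out of the fixed cameras' way.

```bash
cat >> h.py <<'E'
def wproj(o,X): # project world pts in wrist view of pose o=(pos,quat)
    p=vision.camera_params("wrist");M=p["tool_from_camera"];R=Ro.from_quat(o[1]).as_matrix()
    t=(np.atleast_2d(X)-o[0])@R;c=(t-M[:3,3])@M[:3,:3];q=c@p["intrinsics"].T;return q[:,:2]/q[:,2:]
def wray(o,uv,z):
    p=vision.camera_params("wrist");M=p["tool_from_camera"];R=Ro.from_quat(o[1]).as_matrix()
    d=R@M[:3,:3]@np.linalg.solve(p["intrinsics"],[uv[0],uv[1],1]);c=R@M[:3,3]+o[0];return c+d*(z-c[2])/d[2]
def wsnap(name):
    ctrl.sleep(.3);s=observe();im=vision.camera("wrist");cv2.imwrite(f"pics/{name}.png",im[:,:,::-1])
    np.savez(f"pics/{name}.npz",p=s["tcp_pos"],q=s["orientation"]);return im
def wl(name): d=np.load(f"pics/{name}.npz");return d["p"],d["q"]
E
python3 - <<'E'
from h import *
for n,p in (("w1",[.53,.24,.36]),("w2",[.53,-.03,.36])):
    for q in ([0,1,0,0],[1,0,0,0]):
        print(n,q,solver.inverse_kinematics(p,q))
    ctrl.movep(p,[0,1,0,0]);wsnap(n)
    if n=="w1":
        for c in C: cv2.imwrite(f"pics/{c}1.png",vision.camera(c)[:,:,::-1])
print(observe()["clock"])
a=cv2.imread("pics/w1.png");b=cv2.imread("pics/w2.png")
E
```

```text
w1 [0, 1, 0, 0] [ 0.76115086  0.14417212  0.08728529  0.         -1.51390949 -2.33194719]
w1 [1, 0, 0, 0] [ 0.76115086  0.14417212  0.08728529  0.         -1.51390949  0.80964547]
w2 [0, 1, 0, 0] [ 0.31312731  0.05400608 -0.01447471  0.         -1.50231554 -1.88392364]
w2 [1, 0, 0, 0] [ 2.71537847e+00 -1.37789139e+00 -1.44747060e-02 -4.44089210e-16
 -2.93421301e+00 -1.14458214e+00]
3.725
```

View pics/w1.png

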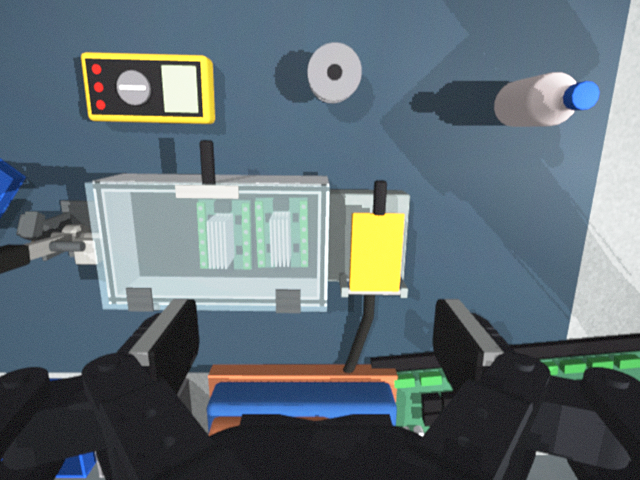

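View pics/w2.png

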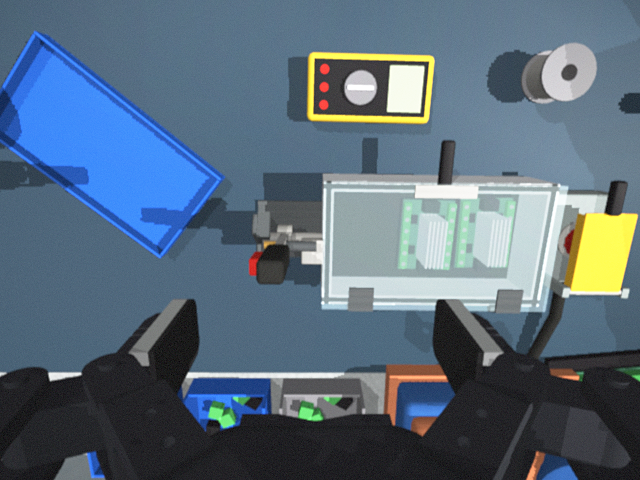

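Wrist views: two boards (heatsinks w1 (217,240), (281,238)); lid corners w1 (92,182),(329,179),(328,310),(104,308); guard plate (352,213)-(400,293), tab end (380,181); w2 shows tray corners (38,33),(223,178),(162,257) and red button (254,264) beside the grip end (272,262).

```bash
cat >> h.py <<'E'
def fit2(P,obs,p0): # obs [(view,idx,uv)]; view scene/side/wN
    def pr(v,X): return proj(v,X) if v in C else wproj(wl(v),X)
    f=lambda p:np.concatenate([(pr(v,T(p,np.array(P)[i]))-uv).ravel() for v,i,uv in obs])
    r=least_squares(f,p0,loss="soft_l1");return r.x,np.round(f(r.x).reshape(-1,2),1)
def tri2(obs):
    def pr(v,X): return proj(v,X) if v in C else wproj(wl(v),X)
    r=least_squares(lambda X:np.concatenate([pr(v,X)[0]-uv for v,uv in obs]),[.6,.1,.1]);return r.x,np.sqrt(np.mean(r.fun**2))
np.set_printoptions(precision=4,suppress=True)
E
python3 - <<'E'
from h import *
A=lambda l:np.array(l)/3.3+[230,205]
B=lambda l:np.array(l)/2.6+[205,150]
L=rect(.0775,.1375,.094)
ch,r=fit2(L,[("w1",[0,1,2,3],[[92,182],[329,179],[328,310],[104,308]]),("w2",[0,1,2,3],[[322,184],[565,185],[545,310],[322,307]]),("scene",[0,3],A([[193,30],[32,183]])),("side",[0,3],B([[335,193],[172,176]]))],[.6,.12,0]);print("ch",ch);print(r.tolist())
tr,r=fit2(rect(.071,.136,.025),[("w2",[0,1,2],[[38,33],[223,178],[162,257]])],[.49,-.29,-.7]);print("tr",tr,r.tolist())
tr,r=fit2(rect(.071,.136,.025),[("w2",[0,1,2],[[38,33],[223,178],[162,257]]),("side",[0,1,3],B([[540,100],[357,192],[458,55]]))],[.49,-.29,-.7]);print("tr",tr,r.tolist())
def loc(X): c,s=np.cos(ch[2]),np.sin(ch[2]);d=X-np.r_[ch[:2],0];return np.array([c*d[0]+s*d[1],-s*d[0]+c*d[1],d[2]])
for nm,uv,z in [("g",(352,213),.089),("g",(405,212),.089),("g",(400,293),.089),("g",(350,293),.089),("gtab",(380,181),.088),("ltab",(207,141),.087),("hs1",(217,240),.074),("hs2",(281,238),.074)]:
    X=wray(wl("w1"),uv,z);print(nm,X,loc(X))
for nm,uv,z in [("hs1",(433,240),.074),("hs2",(490,238),.074),("gripend",(272,263),.223),("button",(254,264),.187),("ltab",(448,142),.087),("gtab",(617,183),.088),("meter",(371,87),.04)]:
    X=wray(wl("w2"),uv,z);print(nm,X,loc(X))
print(wl("w1"),wl("w2"))
E
python3 - <<'E'
import cv2
a=cv2.imread("pics/side1.png")[130:330,220:420]; b=cv2.imread("pics/w2.png")[180:300,235:335]
import numpy as np
cv2.imwrite("pics/c3.png",np.hstack([cv2.resize(a,(400,480),interpolation=3),cv2.resize(b,(400,480),interpolation=3)]))
E
```

```text
ch [ 0.6     0.1167 -0.0074]
[[-7.7, 0.2], [0.6, 4.7], [-0.5, -0.1], [-0.7, 0.6], [2.1, -2.2], [3.8, -1.3], [1.1, -0.2], [0.4, 1.3], [-1.2, -1.3], [-2.4, -1.5], [-0.3, -1.3], [0.1, -2.1]]
tr [ 0.4943 -0.2985 -0.692 ] [[-1.7, -2.8], [0.8, 0.5], [0.4, 1.8]]
tr [ 0.4931 -0.2977 -0.6977] [[-0.6, -4.3], [1.2, 0.3], [0.3, 1.1], [0.6, -1.3], [-0.4, -5.5], [-0.7, -0.9]]
g [0.5582 0.2812 0.089 ] [-0.043   0.1642  0.089 ]
g [0.5571 0.3426 0.089 ] [-0.0446  0.2256  0.089 ]
g [0.6585 0.3425 0.089 ] [0.0568 0.2263 0.089 ]
g [0.6584 0.2812 0.089 ] [0.0572 0.1649 0.089 ]
gtab [0.5214 0.3123 0.088 ] [-0.0801  0.195   0.088 ]
ltab [0.477  0.1188 0.087 ] [-0.123   0.0012  0.087 ]
hs1 [0.5948 0.1187 0.074 ] [-0.0052  0.002   0.074 ]
hs2 [0.5924 0.1969 0.074 ] [-0.0082  0.0801  0.074 ]
hs1 [0.5951 0.1136 0.074 ] [-0.0049 -0.0031  0.074 ]
hs2 [0.5925 0.1829 0.074 ] [-0.008   0.0662  0.074 ]
gripend [ 0.5726 -0.0667  0.223 ] [-0.026  -0.1835  0.223 ]
button [ 0.5862 -0.0877  0.187 ] [-0.0123 -0.2045  0.187 ]
ltab [0.4782 0.1171 0.087 ] [-0.1218 -0.0005  0.087 ]
gtab [0.5235 0.3134 0.088 ] [-0.078   0.1961  0.088 ]
meter [0.4166 0.0357 0.04  ] [-0.1828 -0.0823  0.04  ]
(array([0.5301, 0.2398, 0.3598]), array([ 0.0001,  1.    , -0.0001, -0.0002])) (array([ 0.5302, -0.0291,  0.3598]), array([-0.0007,  1.    , -0.    , -0.0002]))
```

View pics/c3.png

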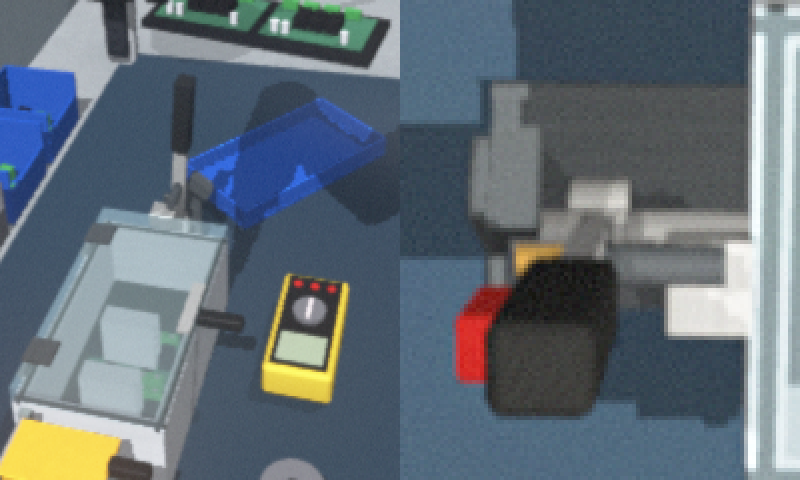

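Chamber ≈ (0.600, 0.1165), yaw ≈ -0.006; guard and lid tab agree between views to within 2 mm. c3 shows the grip's end-face centre at w2 (270,272), the button's outer face at (250,264), and the grip end in the side view at (312,162). Now the guard.

```bash
cat >> h.py <<'E'
ch=np.array([.600,.1165,-.006])
def loc(X): c,s=np.cos(ch[2]),np.sin(ch[2]);d=X-np.r_[ch[:2],0];return np.array([c*d[0]+s*d[1],-s*d[0]+c*d[1],d[2]])
def W(x,y,z): return T(ch,[x,y,z])[0]
def ori(yaw=0,a=0): # tool down, y along chamber y (+yaw); a tilts the fingers forward (+x)
    return (Ro.from_euler("z",ch[2]+yaw)*Ro.from_euler("y",-a)*Ro.from_quat([0,1,0,0])).as_quat()
def st(*k):
    s=observe();print(*[(q,np.round(s[q],4)) for q in ("clock","tcp_pos","force","opening","finger_force")+k])
E
python3 - <<'E'
from h import *
for v,uv,z in [("w2",(270,272),.223),("w2",(250,264),.187)]: print(loc(wray(wl(v),uv,z)))
X,e=tri2([("w2",(270,272)),("side",(312,162))]);print("gripend",loc(X),e)
h=.056;r=.129;gy=.197
P=lambda th:W(h-r*np.cos(th),gy,.078+r*np.sin(th))
ths=np.linspace(0,1.85,10)
print([solver.inverse_kinematics(P(t),ori()) is not None for t in ths])
ctrl.movep(P(0)+[0,0,.1],ori());print(ctrl.servo_line(P(0),v=.08,max_force=8));st()
hand.close_gripper();st()
for t in ths[1:]: ctrl.servo_line(P(t),v=.1)
st();hand.release();ctrl.servo_line(P(ths[-1])+[0,0,.05]);ctrl.movep(W(.0,.195,.25),ori());st()
cv2.imwrite("pics/side2.png",vision.camera("side")[:,:,::-1]);wsnap("w3")
a=cv2.imread("pics/side2.png")[200:400,180:380];b=cv2.imread("pics/w3.png")
cv2.imwrite("pics/c4.png",np.hstack([cv2.resize(a,(360,360)),cv2.resize(b,(440,360))]))
E
```

```text
[-0.0182 -0.1852  0.223 ]
[-0.0125 -0.2081  0.187 ]
gripend [-0.018  -0.1852  0.2227] 0.20795352183660215
[True, True, True, True, True, True, True, True, True, True]
False
('clock', np.float64(6.575)) ('tcp_pos', array([0.5285, 0.3142, 0.0786])) ('force', array([0.0531, 0.3834, 0.3599])) ('opening', np.float64(0.0855)) ('finger_force', np.float64(0.0))
('clock', np.float64(7.3417)) ('tcp_pos', array([0.5282, 0.3139, 0.078 ])) ('force', array([-0.0498,  0.2992,  0.3336])) ('opening', np.float64(-0.0001)) ('finger_force', np.float64(0.0))
('clock', np.float64(11.0917)) ('tcp_pos', array([0.6924, 0.3128, 0.2015])) ('force', array([-0.7313,  0.299 ,  0.5214])) ('opening', np.float64(-0.0001)) ('finger_force', np.float64(0.0))
('clock', np.float64(12.8167)) ('tcp_pos', array([0.6001, 0.3115, 0.2501])) ('force', array([ 0.6022, -0.8265,  0.0437])) ('opening', np.float64(0.0853)) ('finger_force', np.float64(0.0))
```

View pics/c4.png

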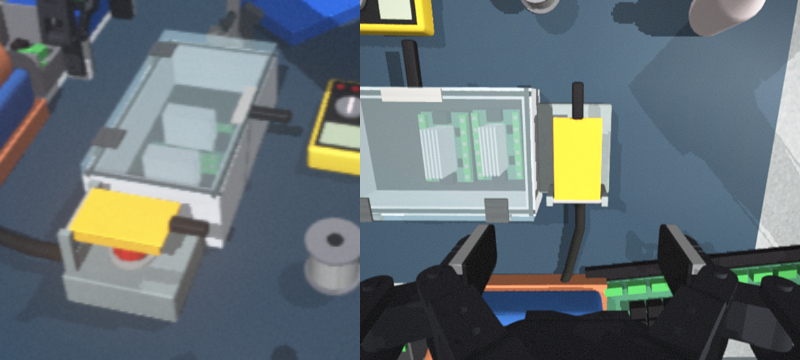

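The guard is unmoved: the fingers shut on nothing. Tab end now at w3 ≈ (317,111), side ≈ (295.5,326). I'll triangulate it properly, including its height.

```bash
python3 - <<'E'
from h import *
b=cv2.imread("pics/w3.png")[95:285,255:375];a=cv2.imread("pics/side2.png")[290:350,210:310]
cv2.imwrite("pics/c5.png",np.hstack([cv2.resize(a,(400,240),interpolation=3),np.zeros((240,1,3),np.uint8)]) if 0 else np.vstack([cv2.resize(a,(480,288),interpolation=3),cv2.resize(b[:100],(480,312),interpolation=3)]))
for o in ([("w1",(380,181)),("w3",(317,111))],[("w1",(380,181)),("w2",(617,183)),("w3",(317,111)),("side",(295.5,326))]):
    X,e=tri2(o);print(X,loc(X),e)
for v,uv in (("w1",(380,181)),("w2",(617,183)),("w3",(317,111))): print(wray(wl(v),uv,.088))
print(ray("side",(295.5,326),.088))
E
```

```text
[0.5212 0.3121 0.089 ] [-0.0799  0.1951  0.089 ] 0.002089371012855571
[0.5215 0.3116 0.0907] [-0.0797  0.1946  0.0907] 0.7945676367058534
[0.5214 0.3123 0.088 ]
[0.5235 0.3134 0.088 ]
[0.5212 0.3121 0.088 ]
[0.5205 0.3074 0.088 ]
```

View pics/c5.png

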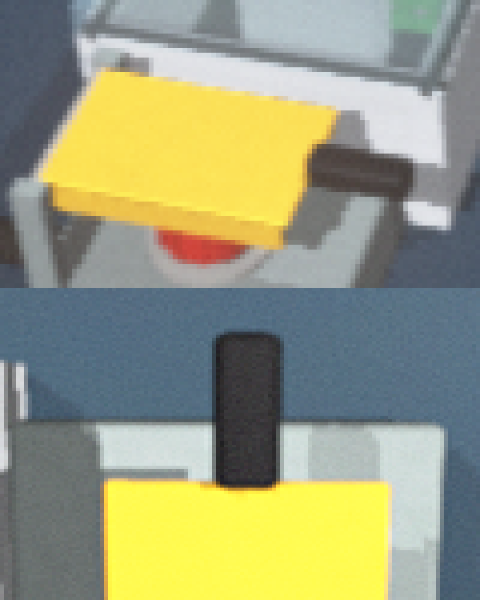

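The tab is where I measured it, with its top at about 0.09, so the pads simply overlapped it too little. I'll go deeper.

```bash
cat > guard.py <<'E'
from h import *
import sys
h=.056;r=.128;gy=.197;z0=.067
P=lambda th:W(h-r*np.cos(th),gy,z0+r*np.sin(th))
ths=np.linspace(0,1.85,10)
ctrl.movep(P(0)+[0,0,.06],ori());print(ctrl.servo_line(P(0),v=.08,max_force=8));st()
hand.close_gripper();st()
if not .008<observe()["opening"]<.02: hand.release();ctrl.servo_line(P(0)+[0,0,.1]);sys.exit("missed")
for t in ths[1:]: ctrl.servo_line(P(t),v=.1);
st();hand.release();ctrl.servo_line(P(ths[-1])+[0,0,.05]);ctrl.movep(W(.0,.195,.25),ori());st()
cv2.imwrite("pics/side3.png",vision.camera("side")[:,:,::-1]);wsnap("w4")
a=cv2.imread("pics/side3.png")[200:400,180:380];b=cv2.imread("pics/w4.png")
cv2.imwrite("pics/c6.png",np.hstack([cv2.resize(a,(360,360)),cv2.resize(b,(440,360))]))
E
python3 guard.py
```

```text
False
('clock', np.float64(14.7417)) ('tcp_pos', array([0.5295, 0.3142, 0.0675])) ('force', array([-0.3297,  0.2145,  0.1718])) ('opening', np.float64(0.0854)) ('finger_force', np.float64(0.0))
('clock', np.float64(15.5083)) ('tcp_pos', array([0.5292, 0.3139, 0.067 ])) ('force', array([-0.6985,  0.0651, -0.4296])) ('opening', np.float64(-0.0002)) ('finger_force', np.float64(0.0))missed
```

Missed again; I'll look while it is closed at the tab.

```bash
python3 - <<'E'
from h import *
P=W(.056-.128,.197,.067)
ctrl.servo_line(P,v=.1,max_force=8)
a=vision.camera("wrist"); hand.close_gripper(); b=vision.camera("wrist"); c=vision.camera("side")[230:400,200:370]; st()
cv2.imwrite("pics/c7.png",np.hstack([cv2.resize(a[160:],(400,300)),cv2.resize(c,(400,300))])[:,:,::-1])
cv2.imwrite("pics/w5.png",b[:,:,::-1])
E
```

```text
('clock', np.float64(19.175)) ('tcp_pos', array([0.5292, 0.3139, 0.067 ])) ('force', array([0.0078, 0.745 , 0.4006])) ('opening', np.float64(0.0002)) ('finger_force', np.float64(0.0))
```

View pics/c7.png

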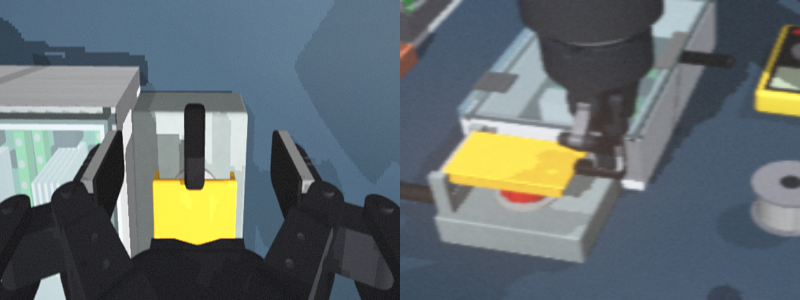

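View pics/w5.png

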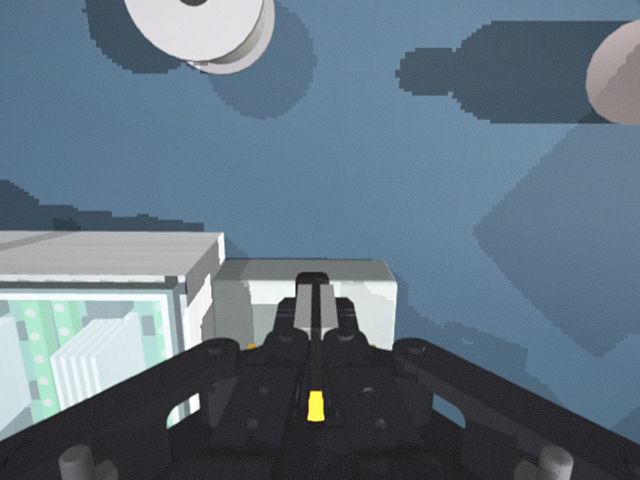

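```bash
python3 - <<'E'
from h import *
s=observe();o=(s["tcp_pos"],s["orientation"]);print(o)
for z in (.02,.04,.06,.075,.088,.1): print(z,wray(o,(312,271),z))
print("tcp px",wproj(o,o[0]),"grasp px",wproj(o,o[0]+[0,0,.019]))
for z in (.06,.075,.088): print(z,[wproj(o,[x,.312,z])[0] for x in (.521,.559)])
print("chamber lid nl corner",wproj(o,W(-.0775,.1375,.094)),"tabwidth px",wproj(o,[[.522,.305,.088],[.522,.319,.088]]).tolist())
c=vision.camera("scene");cv2.imwrite("pics/c8.png",cv2.resize(c[220:400,320:470],(640,768))[:600,:,::-1])
E
```

```text
(array([0.5292, 0.3139, 0.067 ]), array([ 0.003,  1.   , -0.   , -0.   ]))
0.02 [0.5453 0.3107 0.02  ]
0.04 [0.5378 0.3109 0.04  ]
0.06 [0.5303 0.3111 0.06  ]
0.075 [0.5247 0.3112 0.075 ]
0.088 [0.5199 0.3114 0.088 ]
0.1 [0.5154 0.3115 0.1   ]
tcp px [[317.8318 273.756 ]] grasp px [[318.1338 289.4622]]
0.06 [array([313.6926, 253.0732]), array([314.2814, 323.2091])]
0.075 [array([313.5859, 263.2238]), array([314.2254, 338.1678])]
0.088 [array([313.4784, 273.4457]), array([314.1694, 353.1106])]
chamber lid nl corner [[172.7796 284.973 ]] tabwidth px [[296.9346260713547, 275.7791717988784], [330.061518801191, 275.55467522511185]]
```

View pics/c8.png

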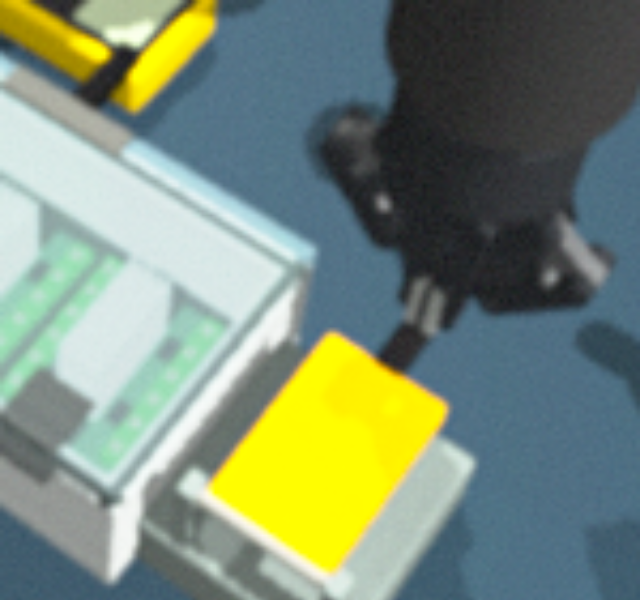

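Ambiguous from the images; I'll probe the tab height directly with shut fingers.

```bash
python3 - <<'E'
from h import *
hand.release();p=observe()["tcp_pos"];ctrl.servo_line([p[0],p[1],.13],v=.15)
hand.close_gripper();st()
print(ctrl.servo_line([.532,.312,.05],v=.03,max_force=5));st("wrist_torque")
ctrl.servo_line([.532,.312,.13])
s=vision.camera("side");cv2.imwrite("pics/c9.png",cv2.resize(s[230:400,200:370],(600,600))[:,:,::-1])
hand.release();st()
E
```

```text
('clock', np.float64(21.3417)) ('tcp_pos', array([0.5292, 0.3139, 0.13  ])) ('force', array([-0.1649, -0.5848,  0.4418])) ('opening', np.float64(0.0001)) ('finger_force', np.float64(0.0))
True
('clock', np.float64(23.3)) ('tcp_pos', array([0.5315, 0.3123, 0.0634])) ('force', array([-1.3392, -0.2062,  5.5741])) ('opening', np.float64(-0.0)) ('finger_force', np.float64(2.81)) ('wrist_torque', array([-0.1248,  0.5764,  0.009 ]))
('clock', np.float64(24.7333)) ('tcp_pos', array([0.532, 0.312, 0.13 ])) ('force', array([ 0.6982, -0.7726, -0.0791])) ('opening', np.float64(0.0853)) ('finger_force', np.float64(0.0))
```

```bash
python3 - <<'E'
from h import *
hand.close_gripper()
def g():
    return {n:cv2.GaussianBlur(cv2.cvtColor(vision.camera(n),cv2.COLOR_RGB2GRAY),(3,3),0).astype(int) for n in C}
P=np.array([.46,.312,.13]);ctrl.servo_line(P);ctrl.sleep(.3);st();a=g()
ctrl.servo_line(P+[0,0,.12]);ctrl.sleep(.3);b=g()
for n in C:
    m=(abs(a[n]-b[n])>30).astype(np.uint8)
    u,v=proj(n,P)[0];print(n,"tcp px",u,v,"z+.03:",proj(n,P+[0,0,.03])[0],"z-.03",proj(n,P-[0,0,.03])[0])
    u=int(u);v=int(v)
    A=a[n][v-28:v+20:2,u-16:u+17:2];print(A)
E
```

```text
('clock', np.float64(26.4333)) ('tcp_pos', array([0.4605, 0.3119, 0.1297])) ('force', array([ 0.0232, -0.3333, -1.0051])) ('opening', np.float64(-0.0002)) ('finger_force', np.float64(0.0))
scene tcp px 439.44886200107766 260.11895314135205 z+.03: [442.6424 250.9396] z-.03 [436.4329 268.7879]
[[105 103 105 104  91  72  69  53  35  33  33  36  40  46  39  36  35]
 [106 106 104 106 104 102 104  83  44  37  37  38  36  37  35  37  36]
 [105 105 104 104 104 104 105  95  53  35  35  37  35  35  33  37  37]
 [111 110 107 104 104 104 106  95  53  43  51  41  34  36  36  36  38]
 [165 162 148 131 114 104 103  86  50  84 100  62  45  40  37  37  37]
 [196 194 193 185 163 132 107  72  57 104  93  81  85  51  38  38  44]
 [196 197 195 195 194 183 144  69  71 110  79 100 107  55  35  55  85]
 [192 192 194 197 197 196 180 106  92 102  77 111  93  43  41  78 101]
 [129 125 155 191 195 195 193 163 120  89  86 121  81  40  59  92 104]
 [ 61  58  88 168 195 195 196 181 129  79 105 127  66  49  85 102 105]
 [ 70  58  82 162 195 195 195 191 143  87 118 131  74  77 100 105 105]
 [147 126 147 187 196 195 
[... 2002 characters left out ...]
 96  95  95  94  94  93  94  93  93  93  92  92  91  91  91]
 [107  96  96  95  96  95  94  94  92  92  94  92  93  92  92  92  92]
 [101  96  96  95  95  93  95  94  93  92  93  93  92  92  92  91  92]
 [ 96  96  96  95  95  95  94  94  93  93  92  92  92  92  92  92  92]
 [ 96  96  96  95  95  94  94  95  94  93  93  93  92  91  92  92  91]
 [ 94  96  95  95  94  93  93  93  94  92  92  93  91  90  91  91  91]
 [ 93  94  96  96  94  94  94  93  94  94  93  92  91  91  90  89  91]
 [ 95  95  96  95  95  95  94  93  93  92  92  91  92  92  91  92  91]
 [ 97  95  95  95  96  95  94  93  93  92  92  93  92  91  91  91  91]
 [ 96  96  95  95  95  95  94  94  94  93  92  92  92  92  91  92  91]]
```

Contact came at TCP reading z=0.063 on a tab top at 0.094, and both fixed cameras show the real fingertips about 25–30 mm above the reported TCP. So the real tip sits ~30 mm behind the nominal TCP along the tool. I'll correct for this in a helper and redo the guard.

```bash
cat >> h.py <<'E'
D=.030 # real fingertips lie this far behind the nominal TCP
def cmd(tip,q): return np.asarray(tip)+D*Ro.from_quat(q).as_matrix()[:,2]
def go(tip,q,v=None,mf=None):
    if v is None: ctrl.movep(cmd(tip,q),q)
    else: return ctrl.servo_line(cmd(tip,q),q,v=v,max_force=mf)
E
cat > guard.py <<'E'
from h import *
import sys
h=.056;r=.126;gy=.197;z0=.070;q=ori()
P=lambda th:W(h-r*np.cos(th),gy-.002*(th>0),z0+r*np.sin(th))
ths=np.linspace(0,1.85,10)
hand.release();go(P(0)+[0,0,.07],q);print(go(P(0),q,.06,8));st()
hand.close_gripper();st()
if not .008<observe()["opening"]<.02: hand.release();go(P(0)+[0,0,.1],q,.1);sys.exit("missed")
for t in ths[1:]: go(P(t),q,.1)
st();hand.release();go(P(ths[-1])+[0,0,.06],q,.15);go(W(.0,.195,.25),q);st()
im=wsnap("w4")
def yel(im):
    h=cv2.cvtColor(im,cv2.COLOR_RGB2HSV);m=cv2.inRange(h,(22,150,120),(35,255,255));m[:,:250]=0;return np.argwhere(m>0)
y=yel(im);print("yellow",len(y),y.min(0) if len(y) else 0,y.max(0) if len(y) else 0)
h=cv2.cvtColor(im,cv2.COLOR_RGB2HSV);m=(cv2.inRange(h,(0,150,80),(8,255,255))|cv2.inRange(h,(172,150,80),(180,255,255)));m[:,:250]=0
n,_,s,c=cv2.connectedComponentsWithStats(m);i=1+np.argmax(s[1:,4]) if n>1 else None
if i: print("red",s[i],c[i],[loc(wray(wl("w4"),c[i],.076))])
E
python3 guard.py
```

```text
False
('clock', np.float64(30.6583)) ('tcp_pos', array([0.5315, 0.3142, 0.0405])) ('force', array([-0.0502,  0.4159,  0.3103])) ('opening', np.float64(0.0855)) ('finger_force', np.float64(0.0))
('clock', np.float64(31.3083)) ('tcp_pos', array([0.5311, 0.3125, 0.0402])) ('force', array([ 0.1846, -5.9481,  3.2966])) ('opening', np.float64(0.013)) ('finger_force', np.float64(59.0486))
('clock', np.float64(34.9833)) ('tcp_pos', array([0.692 , 0.3105, 0.1619])) ('force', array([-3.4167, -2.7858, -3.098 ])) ('opening', np.float64(0.0124)) ('finger_force', np.float64(58.4282))
('clock', np.float64(36.6833)) ('tcp_pos', array([0.6   , 0.3115, 0.2198])) ('force', array([0.6422, 0.5659, 0.1497])) ('opening', np.float64(0.0854)) ('finger_force', np.float64(0.0))
yellow 1227 [273 267] [367 364]
red [ 293  187   47   50 1731] [316.0456 212.2779] [array([0.0007, 0.1942, 0.076 ])]
```

```bash
python3 - <<'E'
from h import *
o=wl("w4")
print(loc(wray(o,(316,237),.076)),loc(wray(o,(316,187),.076)),loc(wray(o,(316,187),.046)),loc(wray(o,(293,210),.076)),loc(wray(o,(340,210),.076)))
s=observe();print(s["joints"])
tip=W(.008,.1945,.055)
for d in np.arange(-3.3,3.4,.3):
    q=ori(d);r=solver.inverse_kinematics(cmd(tip,q),q);print(round(d,2),None if r is None else np.round(r,2))
E
```

```text
[0.0219 0.1941 0.076 ] [-0.0203  0.1942  0.076 ] [-0.016   0.1942  0.046 ] [-0.0013  0.1751  0.076 ] [-0.0012  0.214   0.076 ]
[ 0.7645  0.3514  0.0523 -0.     -1.2727 -2.342 ]
-3.3 [ 0.76  0.51 -0.16  0.   -0.89  0.65]
-3.0 [ 0.76  0.51 -0.16  0.   -0.89  0.95]
-2.7 [ 0.76  0.51 -0.16  0.   -0.89  1.25]
-2.4 [ 0.76  0.51 -0.16  0.   -0.89  1.55]
-2.1 [ 0.76  0.51 -0.16  0.   -0.89  1.85]
-1.8 [ 0.76  0.51 -0.16  0.   -0.89  2.15]
-1.5 [ 0.76  0.51 -0.16  0.   -0.89  2.45]
-1.2 [ 0.76  0.51 -0.16  0.   -0.89  2.75]
-0.9 None
-0.6 [ 0.76  0.51 -0.16  0.   -0.89 -2.93]
-0.3 [ 0.76  0.51 -0.16  0.   -0.89 -2.63]
-0.0 [ 0.76  0.51 -0.16  0.   -0.89 -2.33]
0.3 [ 0.76  0.51 -0.16  0.   -0.89 -2.03]
0.6 [ 0.76  0.51 -0.16  0.   -0.89 -1.73]
0.9 [ 0.76  0.51 -0.16  0.   -0.89 -1.43]
1.2 [ 0.76  0.51 -0.16  0.   -0.89 -1.13]
1.5 [ 0.76  0.51 -0.16  0.   -0.89 -0.83]
1.8 [ 0.76  0.51 -0.16  0.   -0.89 -0.53]
2.1 [ 0.76  0.51 -0.16  0.   -0.89 -0.23]
2.4 [ 0.76  0.51 -0.16  0.   -0.89  0.07]
2.7 [ 0.76  0.51 -0.16  0.   -0.89  0.37]
3.0 [ 0.76  0.51 -0.16  0.   -0.89  0.67]
3.3 [ 0.76  0.51 -0.16  0.   -0.89  0.97]
```

Guard is up. Cap centre measured at chamber (0.001, 0.1945), with the cap diameter right. One grip can sweep the full 4.45 rad on joint 6.

```bash
cat > cap.py <<'E'
from h import *
import sys
tip=W(.001,.1945,.055);d0=-.6;q=ori(d0)
go(tip+[0,0,.07],q);print(go(tip,q,.06,8));st()
hand.close_gripper();st("joints")
if not .03<observe()["opening"]<.05: sys.exit("bad grip")
for k in range(1,10):
    t=4.45*k/9;q=ori(d0+t)
    r=solver.inverse_kinematics(cmd(tip+[0,0,.002*t],q),q);ctrl.move_joints(r)
    s=observe();print(round(t,2),s["force"].round(1),s["wrist_torque"].round(2),s["joints"][5].round(3),s["opening"].round(4))
print(observe()["clock"]);hand.release()
go(tip+[0,0,.1],q,.12);q=ori();go(W(-.02,.1,.27),q);st();im=wsnap("w6")
E
python3 cap.py
```

```text
False
('clock', np.float64(38.975)) ('tcp_pos', array([0.6025, 0.3112, 0.0255])) ('force', array([ 0.4408, -1.0864,  0.1788])) ('opening', np.float64(0.0852)) ('finger_force', np.float64(0.0))
('clock', np.float64(39.4833)) ('tcp_pos', array([0.6028, 0.3118, 0.0259])) ('force', array([0.1619, 1.4572, 4.8079])) ('opening', np.float64(0.0379)) ('finger_force', np.float64(59.795)) ('joints', array([ 0.7639,  0.5033, -0.1785,  0.0003, -0.887 , -2.9404]))Traceback (most recent call last):
  File "cap.py", line 10, in <module>
    s=observe();print(round(t,2),s["force"].round(1),s["wrist_torque"].round(2),s["joints"][5].round(3),s["opening"].round(4))
                                                                                                        ^^^^^^^^^^^^^^^^^^
AttributeError: 'float' object has no attribute 'round'
```

```bash
sed -e 's/s\["joints"\]\[5\].round(3),s\["opening"\].round(4)/s["joints"][5],s["opening"]/' -e '/^go(tip+\[0,0,.07\]/d;/^hand.close_gripper/d;s/range(1,10)/range(2,10)/' cap.py > cap2.py; python3 cap2.py
```

```text
0.99 [-0.6 -0.4  5.5] [0.07 0.05 0.08] -1.9509284642877964 0.03758705788057952
1.48 [1.3 0.1 5.1] [-0.23 -0.36 -0.01] -1.456525499749091 0.03774216123240706
1.98 [ 2.6 -1.2  4.9] [-0.59 -1.05  0.07] -0.9659617489752136 0.03783655457458962
2.47 [ 4.6 -1.9  5.9] [-0.81 -1.84  0.1 ] -0.4743584272969712 0.037595856054891574
2.97 [ 5.5 -1.9  3.8] [-0.61 -2.    0.04] 0.020057299760030095 0.037966059807886796
3.46 [ 6.2 -1.1  4.2] [-0.36 -2.12  0.06] 0.5144951138011635 0.03812029499062097
3.96 [ 5.  -0.9  4.6] [-0.01 -2.    0.11] 1.0089679553275352 0.03765061440531716
4.45 [-4.4 -6.7  8.3] [-2.53  1.4   0.09] 1.5033665221329207 0.037520158572606446
44.3583
('clock', np.float64(48.9417)) ('tcp_pos', array([0.5806, 0.2167, 0.2399])) ('force', array([ 0.9067, -0.483 , -1.0455])) ('opening', np.float64(0.0852)) ('finger_force', np.float64(0.0))
```

```bash
cat > cap3.py <<'E'
from h import *
tip=W(.002,.1945,.063);d0=-.6;q=ori(d0)
go(tip+[0,0,.06],q);print(go(tip,q,.08,8))
hand.close_gripper();st()
for t in (.05,.1,.15,.2,.3):
    q=ori(d0+t);ctrl.move_joints(solver.inverse_kinematics(cmd(tip,q),q))
    s=observe();print(t,s["force"].round(1),s["wrist_torque"].round(2),s["joints"][5],s["tau"][5])
hand.release();st();go(tip+[0,0,.1],q,.12)
E
python3 cap3.py
```

```text
False
('clock', np.float64(51.4167)) ('tcp_pos', array([0.6035, 0.3114, 0.0338])) ('force', array([-1.3582, -0.2809,  3.8499])) ('opening', np.float64(0.0379)) ('finger_force', np.float64(59.7547))
0.05 [-0.6  0.7  6.2] [0.05 0.63 0.13] -2.8888938104908344 0.11306438595056534
0.1 [-2.5  0.3  6. ] [0.07 0.67 0.14] -2.838878453622609 0.11452250881120563
0.15 [-0.9  0.2  7.1] [-0.01  0.8   0.05] -2.788900872766401 0.11550720082595944
0.2 [-2.6  0.5  7.9] [ 0.01  0.83 -0.08] -2.7391610856750894 0.27420373633503914
0.3 [-1.8  0.6  6.3] [0.23 0.7  0.09] -2.6385327428109964 0.2893928065896034
('clock', np.float64(53.2)) ('tcp_pos', array([0.6031, 0.3109, 0.0328])) ('force', array([ 0.6115,  0.4295, -0.5358])) ('opening', np.float64(0.0854)) ('finger_force', np.float64(0.0))
```

The cap runs against its stop (torque jumped from 0.115 and stays at about 0.29 N·m), so the vent is fully open. Lever next: pivot at chamber (0, -0.185, 0.048), which matches the measured grip end.

```bash
cat > lever.py <<'E'
from h import *
import sys
def L(th,y=-.186,a1=.7):
    f=.1+th;a=.1+(a1-.1)*th/1.25;q=ori(0,a)
    g=W(-.14*np.sin(f),y,.048+.14*np.cos(f));return g+.019*Ro.from_quat(q).as_matrix()[:,2],q
if "check" in sys.argv:
    for a1 in (.5,.7,.9):
        print(a1,[solver.inverse_kinematics(cmd(*L(t,a1=a1)),L(t,a1=a1)[1]) is not None for t in np.linspace(0,1.27,8)])
    sys.exit()
t0,q0=L(0);up=-Ro.from_quat(q0).as_matrix()[:,2]
go(W(-.03,-.05,.30),q0);go(t0+.09*up,q0);print(go(t0,q0,.08,8));st()
hand.close_gripper();st()
if not .021<observe()["opening"]<.029: sys.exit("bad squeeze")
for th in np.linspace(0,1.27,12)[1:]:
    go(*L(th),.1);s=observe();print(round(th,2),s["force"].round(1),round(s["opening"],4))
hand.release();tp,q=L(1.27);up=-Ro.from_quat(q).as_matrix()[:,2];go(tp+.1*up,q,.12);st()
E
python3 lever.py check && python3 lever.py
```

```text
0.5 [True, True, True, True, True, False, False, False]
0.7 [True, True, True, True, False, False, False, False]
0.9 [True, True, True, True, False, False, False, True]
False
('clock', np.float64(57.175)) ('tcp_pos', array([ 0.5902, -0.0694,  0.1392])) ('force', array([ 0.6433, -0.2416,  0.1141])) ('opening', np.float64(0.0855)) ('finger_force', np.float64(0.0))
('clock', np.float64(57.7583)) ('tcp_pos', array([ 0.59  , -0.0685,  0.1394])) ('force', array([-4.7639,  6.1645,  7.5757])) ('opening', np.float64(0.0235)) ('finger_force', np.float64(59.0496))
0.12 [-0.3  5.8  2. ] 0.0236
0.23 [0.1 6.2 2.9] 0.0233
0.35 [-1.9  8.1  4.2] 0.0235
0.46 [-4.3  9.6  6.1] 0.0234
0.58 [-12.9  17.4  12.4] 0.0233Traceback (most recent call last):
  File "lever.py", line 15, in <module>
    go(*L(th),.1);s=observe();print(round(th,2),s["force"].round(1),round(s["opening"],4))
    ~~^^^^^^^^^^^
  File "h.py", line 46, in go
    else: return ctrl.servo_line(cmd(tip,q),q,v=v,max_force=mf)
                 ~~~~~~~~~~~~~~~^^^^^^^^^^^^^^^^^^^^^^^^^^^^^^^
bench.Unreachable: the arm cannot follow that straight line within its joint ranges
```

Still holding the lever at 0.58 rad; I need less tilt for the rest. I'll find the feasible tilts.

```bash
python3 - <<'E'
from h import *
print(observe()["joints"])
for th in np.arange(.58,1.28,.115):
    f=.1+th;ok=[]
    for a in np.arange(-.6,.6,.1):
        q=ori(0,a);g=W(-.14*np.sin(f),-.186,.048+.14*np.cos(f));r=solver.inverse_kinematics(cmd(g+.019*Ro.from_quat(q).as_matrix()[:,2],q),q)
        if r is not None: ok.append((round(a,1),np.round(r-observe()["joints"],1).tolist()))
    print(round(th,2),ok[:1],[o[0] for o in ok])
E
```

```text
[ 0.3161 -0.0212 -0.8739  0.3218 -0.3726 -2.1719]
0.58 [(np.float64(-0.6), [-0.1, 0.6, 0.9, -0.4, -1.2, 0.5])] [np.float64(-0.6), np.float64(-0.5), np.float64(-0.4), np.float64(-0.3), np.float64(-0.2), np.float64(-0.1), np.float64(-0.0), np.float64(0.1), np.float64(0.2), np.float64(0.3), np.float64(0.4)]
0.7 [(np.float64(-0.6), [-0.1, 0.6, 0.8, -0.4, -1.2, 0.5])] [np.float64(-0.6), np.float64(-0.5), np.float64(-0.4), np.float64(-0.3), np.float64(-0.2), np.float64(-0.1), np.float64(-0.0), np.float64(0.1), np.float64(0.2), np.float64(0.3), np.float64(0.4)]
0.81 [(np.float64(-0.6), [-0.1, 0.6, 0.8, -0.4, -1.2, 0.5])] [np.float64(-0.6), np.float64(-0.5), np.float64(-0.4), np.float64(-0.3), np.float64(-0.2), np.float64(-0.1), np.float64(-0.0), np.float64(0.1), np.float64(0.2), np.float64(0.3)]
0.92 [(np.float64(-0.6), [-0.1, 0.6, 0.7, -0.4, -1.1, 0.5])] [np.float64(-0.6), np.float64(-0.5), np.float64(-0.4), np.float64(-0.3), np.float64(-0.2), np.float64(-0.1), np.float64(-0.0), np.float64(0.1), np.float64(0.2), np.float64(0.3)]
1.04 [(np.float64(-0.6), [-0.1, 0.6, 0.7, -0.4, -1.1, 0.5])] [np.float64(-0.6), np.float64(-0.5), np.float64(-0.4), np.float64(-0.3), np.float64(-0.2), np.float64(-0.1), np.float64(-0.0), np.float64(0.1), np.float64(0.2), np.float64(0.3)]
1.15 [(np.float64(-0.6), [-0.1, 0.6, 0.7, -0.4, -1.1, 0.5])] [np.float64(-0.6), np.float64(-0.5), np.float64(-0.4), np.float64(-0.3), np.float64(-0.2), np.float64(-0.1), np.float64(-0.0), np.float64(0.1), np.float64(0.2), np.float64(0.3)]
1.27 [(np.float64(-0.6), [-0.1, 0.6, 0.7, -0.4, -1.0, 0.5])] [np.float64(-0.6), np.float64(-0.5), np.float64(-0.4), np.float64(-0.3), np.float64(-0.2), np.float64(-0.1), np.float64(-0.0), np.float64(0.1), np.float64(0.2)]
```

```bash
cat > lever2.py <<'E'
from h import *
def L(th,a,y=-.186):
    f=.1+th;q=ori(0,a);g=W(-.14*np.sin(f),y,.048+.14*np.cos(f));return g+.019*Ro.from_quat(q).as_matrix()[:,2],q
for th,a in [(.58,.33),(.62,.25),(.7,.18),(.8,.1),(.9,.05),(1.0,0),(1.1,0),(1.2,0),(1.27,0)]:
    go(*L(th,a),.06);s=observe();print(th,s["force"].round(1),round(s["opening"],4))
hand.release();tp,q=L(1.27,0);st();go(tp+[0,0,.12],q,.15);st()
im=wsnap("w7");s=observe()
E
python3 lever2.py
```

```text
0.58 [-15.5  15.   19. ] 0.0233
0.62 [-14.4  13.7  21.5] 0.0231
0.7 [-10.6  12.6  18. ] 0.0236
0.8 [-8.  12.7 12.4] 0.0234
0.9 [-6.6 12.8  6.8] 0.0233
1.0 [-6.6 12.6  4.3] 0.0232
1.1 [-5.  12.4  1.7] 0.0234
1.2 [-4.8 13.5 -0. ] 0.0233
1.27 [-6.1 13.6  1.1] 0.0235
('clock', np.float64(63.075)) ('tcp_pos', array([ 0.4618, -0.0687,  0.027 ])) ('force', array([0.5629, 0.3003, 0.5707])) ('opening', np.float64(0.0851)) ('finger_force', np.float64(0.0))
('clock', np.float64(64.025)) ('tcp_pos', array([ 0.461 , -0.0687,  0.1461])) ('force', array([-0.1839, -0.3959,  0.5284])) ('opening', np.float64(0.0855)) ('finger_force', np.float64(0.0))
```

```bash
cat > lid.py <<'E'
from h import *
import sys
q=ori()
def P(th,hz=.0865,r=.185): return W(.0775-r*np.cos(th),.0,hz-.0155+r*np.sin(th))
if __name__=="__main__":
    hand.close_gripper();t=W(-.134,-.186,.12);go(t,q);print("press",go(t-[0,0,.06],q,.03,12));st();go(t+[0,0,.05],q,.15)
    hand.release();ths=np.linspace(0,1.68,13)
    assert all(solver.inverse_kinematics(cmd(P(t),q),q) is not None for t in ths)
    go(P(0)+[0,0,.08],q);print(go(P(0),q,.08,8));hand.close_gripper();st()
    if not .008<observe()["opening"]<.02: sys.exit("missed")
    for t in ths[1:]:
        go(P(t),q,.1);s=observe();print(round(t,2),s["force"].round(1),round(s["opening"],4))
    hand.release();go(P(1.68)+[0,0,.07],q,.15);go(W(-.07,.0,.27),q);st();wsnap("w8")
E
python3 lid.py
```

```text
press True
('clock', np.float64(66.6583)) ('tcp_pos', array([ 0.4649, -0.0688,  0.0561])) ('force', array([-3.705 ,  2.037 , 12.2888])) ('opening', np.float64(0.0001)) ('finger_force', np.float64(5.5088))
False
('clock', np.float64(70.75)) ('tcp_pos', array([0.4926, 0.1178, 0.0413])) ('force', array([-3.0105,  5.6226,  4.7143])) ('opening', np.float64(0.0126)) ('finger_force', np.float64(59.127))
0.14 [ 5.6  2.5 -0.4] 0.0125
0.28 [ 9.3  1.  -4.1] 0.0129
0.42 [10.3  0.4 -5.5] 0.0126
0.56 [11.6  1.2 -7.6] 0.0121
0.7 [11.   1.5 -8.8] 0.0128
0.84 [  9.    2.8 -10.5] 0.0121
0.98 [  6.8   2.2 -10.3] 0.0121
1.12 [  7.4   0.8 -17.5] 0.0122
1.26 [  7.5   0.2 -20.9] 0.012
1.4 [  5.3  -1.1 -21.9] 0.0115
1.54 [  2.2  -1.7 -19.7] 0.0106
1.68 [-0.  -0.5  0.5] 0.0002
('clock', np.float64(77.7917)) ('tcp_pos', array([0.5296, 0.1169, 0.2397])) ('force', array([-0.2316, -0.6071, -0.1919])) ('opening', np.float64(0.0854)) ('finger_force', np.float64(0.0))
```

```bash
python3 - <<'E'
from h import *
s=vision.camera("side")[130:380,180:430,::-1];cv2.imwrite("pics/side8.png",vision.camera("side")[:,:,::-1]);b=cv2.imread("pics/w8.png")
c=vision.camera("scene")[130:380,200:450,::-1]
cv2.imwrite("pics/c10.png",np.hstack([np.vstack([cv2.resize(s,(300,300)),cv2.resize(c,(300,300))]),cv2.resize(b,(500,600))]))
E
```

```text
(no output)
```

View pics/c10.png

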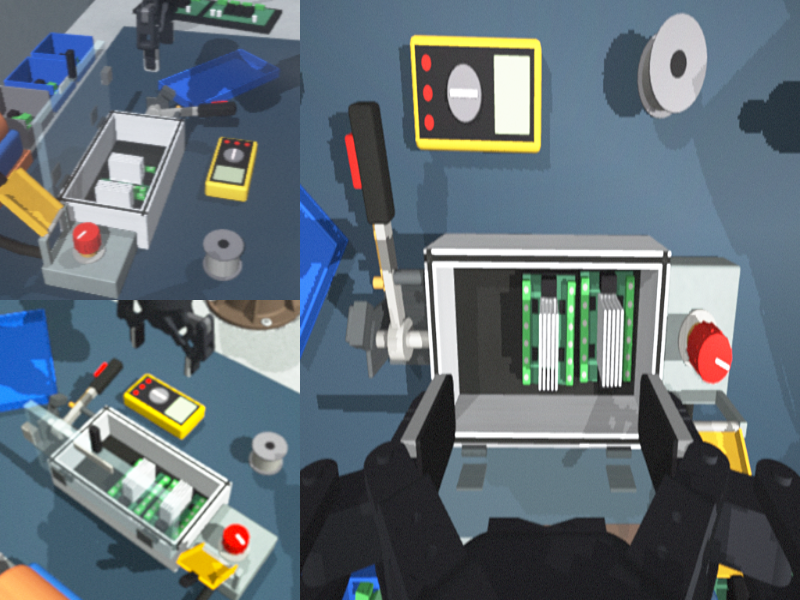

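```bash
python3 - <<'E'
from h import *
for th in (1.3,1.4,1.5,1.6,1.7,1.75):
    e=[W(.0775-r*np.cos(th),0,.0865+r*np.sin(th)) for r in (.155,.203)]
    print(th,proj("scene",e).round(0).tolist(),proj("side",e).round(0).tolist())
im=cv2.cvtColor(vision.camera("scene"),cv2.COLOR_RGB2GRAY);m=(im[225:275,255:310]<45).astype(np.uint8)
n,_,s,c=cv2.connectedComponentsWithStats(m)
print([(x[:4]+[255,225,0,0],x[4],np.round(k+[255,225])) for x,k in zip(s[1:],c[1:]) if x[4]>15])
# heatsinks: bright cols in w8
o=wl("w8")
f=lambda u,v:((u-300)/500*640,v/600*480)
for nm,uv in (("A near",(548,297)),("A far",(548,390)),("A l",(539,345)),("A r",(559,345)),("B near",(610,294)),("B far",(613,388)),("B l",(602,340)),("B r",(621,340))): print(nm,loc(wray(o,f(*uv),.074)))
for nm,uv in (("A nl corner board",(523,274)),("A far right",(577,385)),("B n",(581,272)),("B fr",(634,382))): print(nm,loc(wray(o,f(*uv),.035)))
print("cap top",loc(wray(o,f(712,355),.085)))
for uv in ((354,105),(382,222),(380,105)): print("lever",loc(wray(o,f(*uv),.09)))
E
```

```text
1.3 [[298.0, 236.0], [302.0, 214.0]] [[262.0, 194.0], [266.0, 174.0]]
1.4 [[292.0, 240.0], [293.0, 219.0]] [[255.0, 192.0], [256.0, 171.0]]
1.5 [[286.0, 246.0], [285.0, 226.0]] [[247.0, 190.0], [246.0, 169.0]]
1.6 [[280.0, 252.0], [276.0, 234.0]] [[240.0, 190.0], [236.0, 168.0]]
1.7 [[274.0, 258.0], [268.0, 243.0]] [[233.0, 189.0], [227.0, 168.0]]
1.75 [[271.0, 262.0], [263.0, 248.0]] [[230.0, 189.0], [222.0, 168.0]]
[(array([275, 238,  10,  19]), np.int32(104), array([279., 248.]))]
A near [-0.0413  0.0008  0.074 ]
A far [0.0323 0.0008 0.074 ]
A l [-0.0043 -0.0099  0.074 ]
A r [-0.0043  0.0138  0.074 ]
B near [-0.0434  0.0723  0.074 ]
B far [0.0307 0.0799 0.074 ]
B l [-0.0082  0.0647  0.074 ]
B r [-0.0081  0.0872  0.074 ]
A nl corner board [-0.0494 -0.0307  0.035 ]
A far right [0.0469 0.0402 0.035 ]
B n [-0.0509  0.0428  0.035 ]
B fr [0.0443 0.1172 0.035 ]
cap top [-0.0005  0.1903  0.085 ]
lever [-0.1697 -0.1919  0.09  ]
lever [-0.0974 -0.1746  0.09  ]
lever [-0.1697 -0.1661  0.09  ]
```

Lid stands at ~1.6 rad, lever down, guard up, cap raised with the tray visible at the left; two boards at chamber y ≈ 0.002 and 0.076. I'll check the tray with a close wrist view, and write a heatsink detector to use before each pick.

```bash
cat >> h.py <<'E'
def heats(name):
    o=wl(name);im=cv2.imread(f"pics/{name}.png");hs=cv2.cvtColor(im,cv2.COLOR_BGR2HSV)
    m=((hs[:,:,2]>165)&(hs[:,:,1]<40)).astype(np.uint8)
    poly=wproj(o,[W(x,y,.074) for x,y in ((-.06,-.12),(-.06,.12),(.055,.12),(.055,-.12))]).astype(np.int32)
    k=np.zeros_like(m);cv2.fillPoly(k,[poly],1);m=cv2.morphologyEx(m*k,cv2.MORPH_CLOSE,np.ones((5,5)))
    out=[]
    for c in cv2.findContours(m,cv2.RETR_EXTERNAL,cv2.CHAIN_APPROX_NONE)[0]:
        if cv2.contourArea(c)>400:
            P=np.array([loc(wray(o,p,.074))[:2] for p in c[:,0].astype(float)])
            r=cv2.minAreaRect((P*1000).astype(np.float32));out.append((np.round(r[0],1),np.round(r[1],1),round(r[2],1),P.min(0).round(4),P.max(0).round(4)))
    return out
E
python3 - <<'E'
from h import *
for r in heats("w8"): print(r)
q=ori(-.69);p=np.array([.47,-.27,.33]);go(p,q);wsnap("w9");o=wl("w9");im=cv2.imread("pics/w9.png")
hs=cv2.cvtColor(im,cv2.COLOR_BGR2HSV);m=cv2.inRange(hs,(108,150,60),(125,255,255));m=cv2.morphologyEx(m,cv2.MORPH_OPEN,np.ones((5,5)))
cs=sorted(cv2.findContours(m,cv2.RETR_EXTERNAL,cv2.CHAIN_APPROX_NONE)[0],key=cv2.contourArea)[::-1]
for c in cs[:2]:
    P=np.array([wray(o,x,.025)[:2] for x in c[:,0].astype(float)]);r=cv2.minAreaRect((P*1000).astype(np.float32));print(cv2.contourArea(c),cv2.boundingRect(c),r)
print(observe()["joints"],observe()["clock"])
E
```

```text
(array([-1.6, 77.4]), array([61.7, 23.8]), 0.7, array([-0.0323,  0.0653]), array([0.0293, 0.0894]))
(array([  6.8, -22.1]), array([161.7,  95.4]), 89.9, array([-0.0409, -0.103 ]), array([0.0546, 0.0587]))
(array([  -8.4, -114.1]), array([ 13.7, 104.1]), 89.9, array([-0.0605, -0.121 ]), array([ 0.0436, -0.1072]))
25313.5 (190, 162, 235, 114) ((494.4777526855469, -300.6398010253906), (268.90850830078125, 136.08335876464844), 50.144561767578125)
3376.0 (538, 321, 102, 59) ((860.9479370117188, -126.55594635009766), (142.04818725585938, 77.70020294189453), 44.92150115966797)
[-0.1588  0.087  -0.1092  0.     -1.3747 -2.1071] 80.1583
```

Tray confirmed at (0.494, -0.300), yaw -0.696 rad. Picking the right-hand board (A) first.

```bash
sed -i 's/((-.06,-.12),(-.06,.12),(.055,.12),(.055,-.12))/((-.045,-.11),(-.045,.115),(.045,.115),(.045,-.11))/' h.py
cat > pick.py <<'E'
from h import *
import sys
TR=np.array([.494,-.300,-.696])
def look(name):
    go(W(-.09,.04,.27),ori());wsnap(name);H=[r for r in heats(name)];[print(r) for r in H]
    return [(r[0]/1000,r[3],r[4]) for r in H if 52<max(r[1])<72 and 16<min(r[1])<34]
def pick(c,dy=0):
    q=ori();t=W(c[0],c[1]+dy,.044);hand.release();go(t+[0,0,.09],q);f=go(t,q,.1,8);st()
    if f: go(t+[0,0,.09],q,.1);sys.exit("contact")
    hand.close_gripper();st()
    if not .017<observe()["opening"]<.03: hand.release();go(t+[0,0,.1],q,.1);sys.exit("bad grip")
    go(t+[0,0,.185],q,.2);st()
def place(sy):
    q=ori(TR[2]-ch[2]);p=T(TR,[0,sy,0])[0]+[0,0,.037]
    go(p+[0,0,.19],q);st();go(p+[0,0,.03],q,.2);print("touch",go(p-[0,0,.006],q,.03,4));st();hand.release();go(p+[0,0,.14],q,.2);st()
E
python3 - <<'E'
from pick import *
H=look("w10");print(H)
A=min(H,key=lambda h:abs(h[0][1]-.002))[0] if H else None
if A is None or abs(A[1]-.002)>.01: A=np.array([-.002,.002]);print("manual")
pick(A)
place(-.05)
E
```

```text
(array([35.3, 12.5]), array([128. , 117.2]), 47.4, array([-0.043 , -0.0737]), array([0.0445, 0.0989]))
(array([-7.9, 77.2]), array([74.1, 24.1]), 1.0, array([-0.0447,  0.0645]), array([0.0293, 0.0891]))
(array([ -16.6, -106.2]), array([ 9.2, 57.1]), 89.6, array([-0.0451, -0.1107]), array([ 0.012 , -0.1014]))
[]
manual
('clock', np.float64(84.075)) ('tcp_pos', array([0.5985, 0.1188, 0.0147])) ('force', array([0.083 , 0.2268, 0.5466])) ('opening', np.float64(0.0856)) ('finger_force', np.float64(0.0))
('clock', np.float64(84.6833)) ('tcp_pos', array([0.5983, 0.1186, 0.0144])) ('force', array([-0.1257, -0.5364,  4.3121])) ('opening', np.float64(0.0211)) ('finger_force', np.float64(60.8666))
('clock', np.float64(85.7583)) ('tcp_pos', array([0.597 , 0.1183, 0.1973])) ('force', array([ 0.1073,  0.4584, -4.0141])) ('opening', np.float64(0.0207)) ('finger_force', np.float64(59.936))
('clock', np.float64(87.5)) ('tcp_pos', array([ 0.4626, -0.3378,  0.1969])) ('force', array([ 1.897 ,  0.2604, -3.3696])) ('opening', np.float64(0.0209)) ('finger_force', np.float64(59.8319))
touch True
('clock', np.float64(89.3833)) ('tcp_pos', array([ 0.4617, -0.3383,  0.0064])) ('force', array([-0.7605,  0.9926,  4.9822])) ('opening', np.float64(0.0208)) ('finger_force', np.float64(61.0172))
('clock', np.float64(90.8833)) ('tcp_pos', array([ 0.4612, -0.3379,  0.1458])) ('force', array([ 1.207 , -0.9187, -0.6755])) ('opening', np.float64(0.0855)) ('finger_force', np.float64(0.0))
```

```bash
python3 - <<'E'
from pick import *
go(W(-.05,.05,.27),ori());wsnap("w11");H=heats("w11");[print(r) for r in H]
c=[r for r in H if 16<min(r[1])<30 and 50<max(r[1])<80 and abs(r[0][1])<110]
if len(c)!=1: sys.exit("look")
B=c[0][0]/1000;x=c[0][4][0]-.030
print(B,x,c[0][2])
if abs(B[1]-.077)>.006: sys.exit("moved")
pick([x,B[1]],-.011)
place(.05)
E
```

```text
(array([42.2, 24.4]), array([177.8,   5.1]), 89.9, array([ 0.0395, -0.0645]), array([0.045 , 0.1133]))
(array([-6.4, 77.3]), array([70.3, 23.8]), 0.6, array([-0.0414,  0.065 ]), array([0.0286, 0.0892]))
(array([  -0.4, -105.4]), array([11.1, 89.9]), 89.9, array([-0.0454, -0.111 ]), array([ 0.0445, -0.0998]))
[-0.0064  0.0773] -0.0013999999999999985 0.6
('clock', np.float64(95.0167)) ('tcp_pos', array([0.5995, 0.1831, 0.0147])) ('force', array([0.2602, 0.0553, 0.4159])) ('opening', np.float64(0.0853)) ('finger_force', np.float64(0.0))
('clock', np.float64(95.625)) ('tcp_pos', array([0.6   , 0.1838, 0.015 ])) ('force', array([0.8749, 3.5333, 6.0842])) ('opening', np.float64(0.0213)) ('finger_force', np.float64(60.7175))
('clock', np.float64(96.7)) ('tcp_pos', array([0.5979, 0.1823, 0.1972])) ('force', array([-0.0303,  0.1772, -3.3466])) ('opening', np.float64(0.0207)) ('finger_force', np.float64(59.3573))
('clock', np.float64(98.35)) ('tcp_pos', array([ 0.5266, -0.2609,  0.1969])) ('force', array([-0.3601,  0.2546, -3.265 ])) ('opening', np.float64(0.0216)) ('finger_force', np.float64(59.3391))
touch True
('clock', np.float64(100.225)) ('tcp_pos', array([ 0.5257, -0.2616,  0.007 ])) ('force', array([-1.0317,  0.78  ,  5.0092])) ('opening', np.float64(0.0209)) ('finger_force', np.float64(60.6765))
('clock', np.float64(101.725)) ('tcp_pos', array([ 0.5252, -0.2613,  0.1458])) ('force', array([ 0.7981, -0.0711, -1.1423])) ('opening', np.float64(0.0851)) ('finger_force', np.float64(0.0))
```

Both boards placed. Locating the upright lid tab (scene blob intersected with the chamber's y=0 plane) before closing the lid.

```bash
python3 - <<'E'
from h import *
for n,(r0,r1,c0,c1) in {"scene":(225,275,255,310),"side":(155,205,215,275)}.items():
    im=cv2.cvtColor(vision.camera(n),cv2.COLOR_RGB2GRAY);m=(im[r0:r1,c0:c1]<50).astype(np.uint8)
    k,_,s,c=cv2.connectedComponentsWithStats(m)
    p=C[n];o=-p["R"].T@p["t"]
    for x,cc in zip(s[1:],c[1:]):
        if x[4]<15: continue
        for uv in (cc+[c0,r0],(x[0]+c0+x[2]/2,x[1]+r0),(x[0]+c0+x[2]/2,x[1]+x[3]+r0)):
            a=ray(n,uv,0);A,B=loc(o),loc(a);t=A[1]/(A[1]-B[1]);X=A+t*(B-A)
            print(n,x,np.round(uv,1),"local",X)
E
```

```text
scene [ 20  11  11  21 130] [279.3 246.3] local [0.0817 0.     0.2556]
scene [ 20  11  11  21 130] [280.5 236. ] local [0.0758 0.     0.2767]
scene [ 20  11  11  21 130] [280.5 257. ] local [0.0827 0.     0.2267]
side [20 17  8 22 97] [239.3 182.8] local [ 0.0815 -0.      0.2568]
side [20 17  8 22 97] [239. 172.] local [0.0789 0.     0.2807]
side [20 17  8 22 97] [239. 194.] local [0.0858 0.     0.2308]
```

```bash
cat > close.py <<'E'
from h import *
import sys
q=ori()
def P(th,r=.185): return W(.0775-r*np.cos(th)+.0075*np.sin(th),0,.079+r*np.sin(th)+.0075*np.cos(th)-.0155)
hand.release();go(W(-.02,-.05,.34),q);go(P(1.55)+[0,0,.08],q);print(go(P(1.55),q,.08,8));hand.close_gripper();st()
if not .008<observe()["opening"]<.02: hand.release();go(P(1.55)+[0,0,.09],q,.1);sys.exit("missed")
go(P(1.66),q,.06);st()
for t in np.linspace(1.66,-.01,14)[1:]:
    go(P(t),q,.1);s=observe();print(round(t,2),s["force"].round(1),round(s["opening"],4))
    if s["opening"]<.008: sys.exit("slipped")
hand.release();go(P(0)+[0,0,.1],q,.15)
hand.close_gripper();t=W(-.062,0.03,.12);go(t,q);print("press",go(t-[0,0,.05],q,.03,10));st();go(t+[0,0,.12],q,.15);hand.release()
go(W(-.1,.0,.36),q);st();wsnap("w12")
f=lambda n,r:cv2.resize(vision.camera(n)[r[0]:r[1],r[2]:r[3],::-1],(400,300))
b=cv2.imread("pics/w12.png")
cv2.imwrite("pics/c11.png",np.vstack([np.hstack([f("side",(130,370,160,480)),f("scene",(150,390,150,470))]),np.hstack([cv2.resize(b,(400,300)),np.zeros((300,400,3),np.uint8)])]))
E
python3 close.py
```

```text
False
('clock', np.float64(105.75)) ('tcp_pos', array([0.6812, 0.1155, 0.2189])) ('force', array([-0.2725, -2.9623,  1.169 ])) ('opening', np.float64(0.0128)) ('finger_force', np.float64(59.1948))
('clock', np.float64(106.2417)) ('tcp_pos', array([0.7017, 0.1153, 0.2174])) ('force', array([ 1.1554, -4.1414,  3.0377])) ('opening', np.float64(0.0128)) ('finger_force', np.float64(59.6019))
1.53 [ 0.8 -6.   1.5] 0.0128
1.4 [-0.5 -4.5  1.7] 0.0133
1.27 [-3.1 -5.1  4.8] 0.0129
1.15 [-3.5 -4.1  7.3] 0.0126
1.02 [-5.5 -2.4  9.2] 0.0127
0.89 [-7.  -2.4  9.6] 0.013
0.76 [-7.7 -1.2  7.9] 0.0124
0.63 [-8.1 -0.9  6.4] 0.0127
0.5 [-6.3 -0.4  3.3] 0.0127
0.38 [-6.9  2.   1. ] 0.0127
0.25 [-5.8  1.9  0.2] 0.0131
0.12 [-4.6  2.1 -0.5] 0.0126
-0.01 [-4.6  2.8 -1. ] 0.0129
press True
('clock', np.float64(115.0667)) ('tcp_pos', array([0.5379, 0.1468, 0.059 ])) ('force', array([-3.3358, -0.4432,  9.485 ])) ('opening', np.float64(0.0001)) ('finger_force', np.float64(4.7108))
('clock', np.float64(117.5917)) ('tcp_pos', array([0.4999, 0.1171, 0.3309])) ('force', array([-0.2665,  0.3268, -0.8982])) ('opening', np.float64(0.085)) ('finger_force', np.float64(0.0))
```

```bash
python3 - <<'E'
from h import *
go([.47,-.27,.36],ori(-.69));b=wsnap("w13")[:,:,::-1]
c=cv2.imread("pics/c11.png");c[300:,400:]=cv2.resize(b,(400,300));cv2.imwrite("pics/c11.png",c)
E
```

```text
(no output)
```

View pics/c11.png

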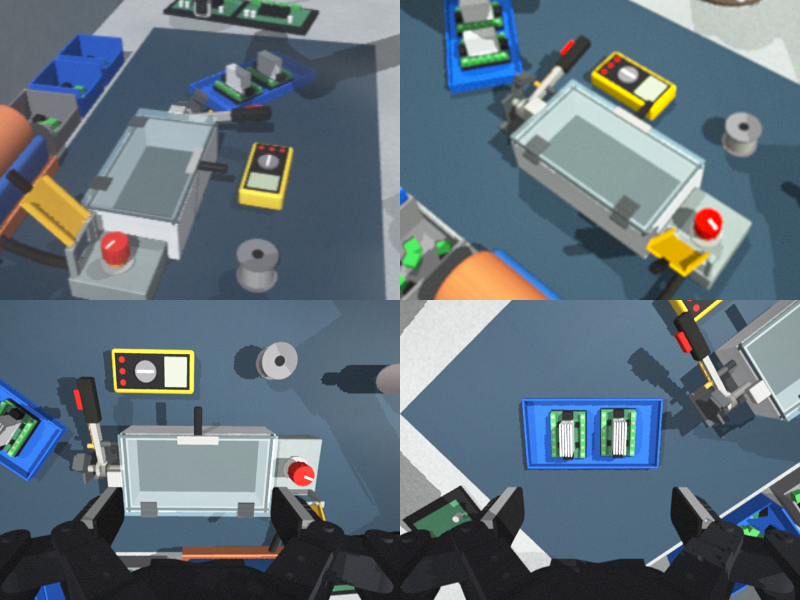

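The last composite shows an empty chamber with the lid shut, both boards flat side by side in the tray, the guard up, the cap raised, the lever down, and the meter and spool undisturbed (the bottle was never approached). Handing in.

```bash
python3 -c "
from bench import ticket
print(ticket.sign_off())"
```

```text
the job is handed in; nothing more can be done
None
```

I handed the job in at about 120 s of the 192 s limit: guard up, vent cap turned to its stop (judged by torque), lever down, lid shut, and both boards found in the chamber flat side by side in the tray; no verdict came back.

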